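# Shut the paint box in the sign painter's workshop

### The arm

A 7-joint arm with a two-finger parallel gripper is mounted at the origin on the work surface. World frame = base frame: x ahead of the robot, y to its left, z up, the work surface at z = 0. Lengths are in m, angles in degrees, forces in N, time in s.
With the tool pointing down it reaches from about 0.4 to 0.85 m from the base axis. Payload 4.4 kg.
Tool frame: the origin (TCP) lies at the very end of the fingers, on their centre line; the grasp point (between the pads) lies 19 mm behind it (env.grip_depth is the distance from the TCP to the grasp point, in m); z points along the fingers, y is the line along which they close (so a half turn about z gives the same grasp; the last joint's range is limited). The gripper opens to 94 mm and grips with 3 to 60 N. Pads are 16 mm wide; open, the fingers measure 119 mm over their backs; the gripper's body (75 mm by 177 mm) begins 78 mm behind the grasp point.
Start: joints at [61.834, 36.005, 2.206, 86.941, -1.547, 57.084, -1.146], TCP at [0.269, -0.592, 0.205] pointing down, gripper open.
Joint ranges: [-175.42, 175.42], [-21.48, 121.26], [-71.46, 75.88], [10.55, 141.38], [-63.04, 243.04], [13.31, 113.54], [-168.57, 168.57]. Speed limits (degrees/s): [147.25, 147.25, 180, 180, 180, 180, 180].

### API

Orientations are given as [roll, pitch, yaw] about the fixed x, y, z axes, in that order (R = Rz(yaw) Ry(pitch) Rx(roll)).
In Python, from cell import status, grab_frame, close_job, trace, pinpoint, env gives the robot as it stands. The module is installed in compiled form; this text tells all that it offers.
- The arm moves only by the tool step_arm, never from a script. Its argument "rows" is a list of rows, each an object with "offset": the shift along the tool's x, y, z in m, a list of three; "dr": the turn, a rotation vector about the tool's x, y, z in rad, a list of three. In form: [{"offset": [dx, dy, dz], "dr": [rx, ry, rz]}, ...]. A call has 1 to 8 rows; each row shifts and turns the commanded pose from where the row before left it, along the tool's axes as they then stand; what a row does not reach is not made up. A row lasts 1/10 s, in which the tool goes at most 50 mm and 8.59 degrees, less where a joint would pass 70% of its speed; a pose out of reach is approached as far as the arm can. A call is refused whole if a number of a shift passes 0.05 or a number of a turn 0.15, either way. A call with a gripper value outside its range is refused whole. "hand" is the finger opening in m, from 0 to 0.094, set as the call begins (left out, the last holds). The fingers move at their own pace and stop on an object; the grip force is fixed at half the most. Time passes only in rows, so rows that do not move let the fingers close. It gives the time, the measured TCP pose, the force, the opening and the grip force at its end, in the units of the state.
- status.sense(): the state, without advancing time (a new reading comes with each control period).
- grab_frame(name): name is "scene" or "top"; returns a dict with "color" (480x640x3 uint8, red, green, blue), "z_map" (480x640 float32, m along the optical axis (not along the pixel's ray), 0 where there is no reading), "mtx" (3x3 intrinsics, pixels), "eye" and "rotation" of the camera in the world. Camera axes: x right, y down, z forward; pixel columns grow to the right and rows downward; lengths in m; the calibration is good to about 2 mm. A picture is of the moment at which its call begins.
- close_job(): hands the job in; it is judged then, once.
Trained networks look in a picture, given as the dict that the camera call returned (one of the last four; its "shot" number tells which), for a name from the list of things; names that differ only in an ending like _2 or _b are one class to them, and where a whole thing is asked for, a point or a joint stands for the part that bears it (a point fixed in the world has none). Each returns a list of dicts, best first, with "confidence" (0 to 1); they miss things now and then, are a little off and sometimes report something else, mostly with a low value. They report only what shows in the picture. A call takes as long as a camera call.
- trace(thing, picture): "mask" (480x640 bool, what is visible of it) and "bbox" ([left, top, right, bottom] in pixels, round what is visible of it).
- pinpoint(thing, picture): "location" ([row, column] in pixels: a listed point, or the origin of a listed thing).
The state is a dict: "clock": time; "joints": joint angles; "dq": joint speeds; "tau": joint torques, N m; "position": TCP position; "orientation": TCP orientation; "force": force on the tool from outside, world axes, zero at the start; "moment": the same for the moment, N m; "gripper_width": opening from 0.0 (shut) to 1.0 (fully open); "grasp_force": force on a finger pad.
Only numpy, scipy, OpenCV 4.12 (cv2) and the standard library are available. Lean on these libraries where they do the work, as an engineer would, in place of code of your own. Each camera call takes 0.05 s, during which the arm holds its last target. There are 200 camera calls.

### The job

Both hinged boxes on the sign painter's bench stand open with their lids leaning back. Shut the green box with the paint jars: push its lid past upright from behind and let it fall shut by its own weight, without pressing it down by hand. Leave the lid of the plain wooden brush box open.

Things in the scene. Friction and masses are not known exactly. Their poses are not given: they have to be found in the camera images.
- paint_lid (a joint): Angle of the green box's lid: 0 shut, 1.57 upright, 1.82 leaning back on its stop (start). Flat green panel with brass fittings, no knob, 170 mm from hinge to free edge, 180 mm wide, 12 mm thick, 0.35 kg. Nearly free hinge: below about 1.45 it falls shut by its weight, above 1.55 it falls back open. Its box, 170 x 180 x 100 mm high, is fixed and holds six paint jars.
- paint_hinge (a point): Middle of the green box's hinge line, 100 mm above the table; it does not turn with the lid. Its z points up; its x is level and points out of the box on the hinge side, the way the open lid leans; its y runs along the hinge. The box's centre lies 85 mm to its -x. The lid is shut by pushing its free part towards -x.
- paint_edge (a point): Middle of the free edge of the paint box's lid, on the outer face (the face that looks up when shut and that is the back, to push on, when open); it moves with the lid. At the start it is about 262 mm above the table and 54 mm to the +x side of the hinge line; it rises to 270 mm as the lid passes upright, so push with the fingertips 15 to 30 mm below it and keep the hand clear above.
- brush_lid (a joint): Angle (rad) of the lid of the other box, of the same size and kind, plain brown wood with dark steel fittings and brushes inside; same meaning of values. It starts open at about 1.82 and must stay open.

How it is judged:
By the outcome, as a careful person would: the job done as asked, in the order asked, and still so for the second after the job is handed in, with the robot touching nothing.
It also fails if it takes over 29 s, if anything falls off the work surface, if the arm or the gripper's body presses on something with over 40 N, if the wrist force passes 120 N, or if a joint passes its speed limit or range.

## Working session

There is one attempt and no reset: what is moved stays moved. The work goes in short steps, Python scripts to look and compute and a tool call to move; the robot and the scene stay as the last step left them, time stands still between calls to the robot, and variables do not carry over. Pictures are saved under pics/ and viewed, at most 10 in all, crops included, and the job is handed in when it is done.

Besides the shell and the picture viewer there is one more tool, called after "Emit:" as name(argument=value, ...), one argument or row to a line, values as JSON. step_arm: Moves the arm, as the interface text tells. Its arguments: {"type":"object","properties":{"rows":{"type":"array"},"hand":{"type":"number"}},"required":["rows"]}

```bash
mkdir -p pics; cat > h.py <<'E'
import numpy as np, cv2
from cell import *
def p3(f,rc,win=2):
    r,c=int(round(rc[0])),int(round(rc[1])); z=f["z_map"][max(r-win,0):r+win+1,max(c-win,0):c+win+1]; z=z[z>0]
    if not len(z): return None
    z=np.median(z); K=f["mtx"]
    return np.array(f["eye"])+np.array(f["rotation"])@(z*np.array([(rc[1]-K[0,2])/K[0,0],(rc[0]-K[1,2])/K[1,1],1]))
E
python3 - <<'E'
from h import *
np.set_printoptions(precision=3,suppress=True)
ims=[]
for n in("scene","top"):
    f=grab_frame(n); ims.append(f["color"]); print(n,f["eye"],np.array(f["rotation"]).tolist())
    for t in("paint_hinge","paint_edge"):
        for d in pinpoint(t,f)[:2]: print(t,d["location"],d["confidence"],p3(f,d["location"]))
    for t in("paint_lid","brush_lid"):
        for d in trace(t,f)[:2]:
            m=d["mask"]; v,u=np.nonzero(m&(f["z_map"]>0)); z=f["z_map"][v,u];K=f["mtx"]
            P=np.array(f["eye"])+np.c_[(u-K[0,2])/K[0,0]*z,(v-K[1,2])/K[1,1]*z,z]@np.array(f["rotation"]).T
            print(t,d["bbox"],d["confidence"],len(P),np.percentile(P,[2,50,98],axis=0).tolist())
    cv2.imwrite(f"pics/{n}.png",f["color"][:,:,::-1])
print(status.sense())
E
```

```text
scene [ 1.171 -0.418  0.753] [-126.65260593119558, 1.3966254167780818, 60.74799324351903]
paint_hinge [224.1, 511.5] 0.56 [25.798 24.209 25.381]
paint_edge [145.5, 560.8] 0.89 [12.889 11.299 12.471]Traceback (most recent call last):
  File "<stdin>", line 11, in <module>
ValueError: operands could not be broadcast together with shapes (3,) (3943,)
```

The rotation is given as roll, pitch and yaw, so I'll convert it.

```bash
cat > h.py <<'E'
import numpy as np, cv2
from scipy.spatial.transform import Rotation as Ro
from cell import *
np.set_printoptions(precision=3,suppress=True)
def cloud(f,v,u,z):
    K=f["mtx"]; R=Ro.from_euler("xyz",f["rotation"],degrees=True)
    return np.array(f["eye"])+R.apply(np.c_[(u-K[0,2])/K[0,0]*z,(v-K[1,2])/K[1,1]*z,z])
def p3(f,rc,win=2):
    r,c=int(round(rc[0])),int(round(rc[1])); z=f["z_map"][max(r-win,0):r+win+1,max(c-win,0):c+win+1]; z=z[z>0]
    return cloud(f,np.array([rc[0]]),np.array([rc[1]]),np.array([np.median(z)]))[0] if len(z) else None
def mcloud(f,m):
    v,u=np.nonzero(m&(f["z_map"]>0)); return cloud(f,v,u,f["z_map"][v,u])
E
python3 - <<'E'
from h import *
for n in("scene","top"):
    f=grab_frame(n); print(n,f["eye"],f["rotation"])
    cv2.imwrite(f"pics/{n}.png",f["color"][:,:,::-1])
    for t in("paint_hinge","paint_edge"):
        for d in pinpoint(t,f)[:2]: print(t,d["location"],d["confidence"],p3(f,d["location"]))
    for t in("paint_lid","brush_lid"):
        for d in trace(t,f)[:2]:
            P=mcloud(f,d["mask"]); print(t,d["bbox"],d["confidence"],len(P)); print(np.percentile(P,[2,50,98],axis=0))
print(status.sense())
E
```

```text
scene [ 1.171 -0.418  0.753] [-126.653    1.397   60.748]
paint_hinge [223.9, 512.9] 0.83 [0.537 0.313 0.101]
paint_edge [146.9, 560.3] 0.83 [0.57  0.351 0.263]
paint_lid [508.5, 121.1, 570.3, 251.5] 0.92 3968
[[0.482 0.268 0.103]
 [0.572 0.318 0.196]
 [0.632 0.397 0.265]]
brush_lid [230.4, 173.6, 299.0, 327.6] 0.96 6451
[[ 0.377 -0.183  0.102]
 [ 0.483 -0.159  0.194]
 [ 0.553 -0.132  0.265]]
top [0.311 0.003 1.119] [-171.788   -1.466  -89.355]
paint_hinge [197.4, 128.8] 0.84 [0.534 0.313 0.101]
paint_edge [151.0, 72.1] 0.96 [0.571 0.357 0.264]
paint_lid [28.5, 110.8, 156.5, 233.0] 0.84 7666
[[0.48  0.275 0.105]
 [0.55  0.339 0.203]
 [0.623 0.402 0.267]]
paint_lid [376.7, 167.6, 400.0, 286.5] 0.63 1826
[[ 0.373 -0.184  0.102]
 [ 0.457 -0.142  0.26 ]
 [ 0.547 -0.128  0.268]]
brush_lid [376.8, 170.3, 399.2, 287.5] 0.77 1771
[[ 0.373 -0.183  0.103]
 [ 0.457 -0.142  0.261]
 [ 0.545 -0.128  0.268]]
{'clock': 0.7, 'joints': array([61.834, 36.002,  2.204, 86.942, -1.547, 57.082, -1.146]), 'dq': array([-0.032, -0.075, -0.034,  0.024,  0.093, -0.08 ,  0.003]), 'tau': array([ -0.   , -54.945,   1.143, -18.691,  -0.052,   0.016,   0.   ]), 'position': array([ 0.269, -0.592,  0.206]), 'orientation': array([179.996,  -0.003,  24.395]), 'force': array([-1.265, -0.49 , -0.324]), 'moment': array([0.04 , 0.009, 0.017]), 'grasp_force': 0.0, 'gripper_width': 0.9976310917864221}
```

View pics/scene.png

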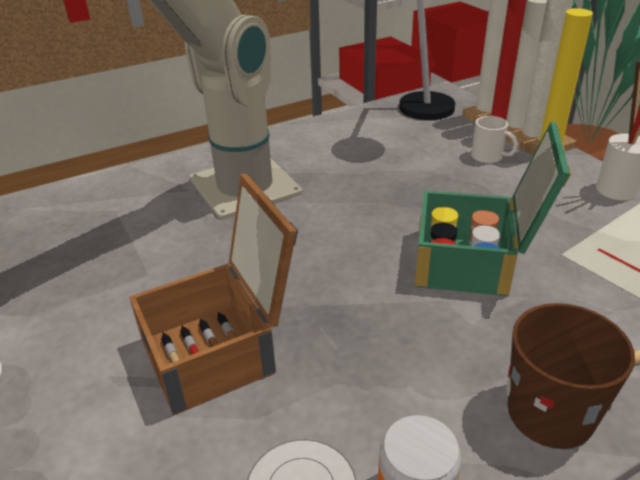

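View pics/top.png

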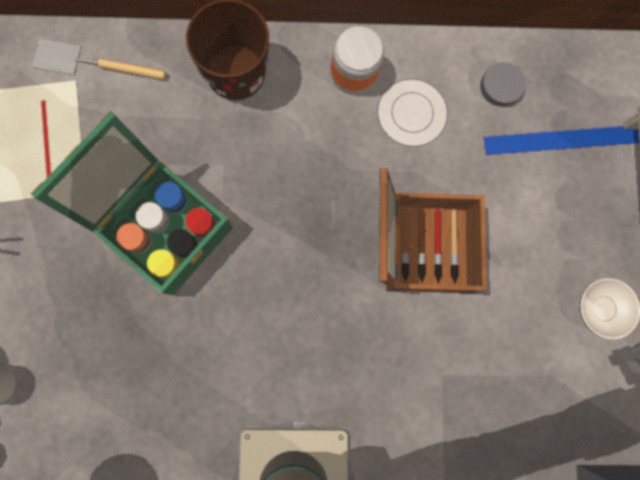

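The green box is at the left of the top view, its lid leaning to the upper left (edge at about row 151, column 72). Its hinge is at about (0.536, 0.313) and its x axis points at about 49.6°. The brush box is at about row 235, column 435, in between. I'll check for tall things near the path and the push spot while lifting.

```bash
python3 - <<'E'
from h import *
n=np.array([.648,.762]);t=np.array([.762,-.648])
for c in("scene","top"):
    f=grab_frame(c); P=mcloud(f,f["z_map"]>0); d=P[:,:2]-[.536,.313]
    a,b=d@n,d@t
    print(c,"box/lid fit:"); 
    m=(P[:,2]>.255)&(P[:,2]<.28)&(abs(a-.04)<.04)&(abs(b)<.12); print(" edge",m.sum(),P[m].mean(0) if m.any() else 0, np.percentile(a[m],[5,95]),np.percentile(b[m],[2,98]))
    s=P[m]; u,_,vt=np.linalg.svd(s[:,:2]-s[:,:2].mean(0),full_matrices=False); print(" edge dir",vt[0])
    for lo,hi in((.02,.15),(.15,.25),(.25,.34),(.34,.6)):
        m=(P[:,2]>lo)&(P[:,2]<hi)&(a>.065)&(a<.28)&(abs(b)<.15)
        print(" behind",lo,hi,m.sum(),(a[m].min(),np.median(a[m]),np.median(b[m])) if m.any() else "")
    m=(P[:,2]>.29)&(P[:,0]>.3)&(P[:,0]<.85)&(P[:,1]>-.45)&(P[:,1]<.6); print(" tall",m.sum(),np.median(P[m],axis=0) if m.any() else "")
E
```

```text
scene box/lid fit:
 edge 571 [0.574 0.343 0.262] [0.042 0.056] [-0.088  0.086]
 edge dir [ 0.772 -0.636]
 behind 0.02 0.15 0 
 behind 0.15 0.25 0 
 behind 0.25 0.34 0 
 behind 0.34 0.6 0 
 tall 0 
top box/lid fit:
 edge 1326 [0.563 0.353 0.263] [0.043 0.057] [-0.091  0.082]
 edge dir [-0.768  0.64 ]
 behind 0.02 0.15 0 
 behind 0.15 0.25 0 
 behind 0.25 0.34 0 
 behind 0.34 0.6 0 
 tall 0
```

Emit:
step_arm(
  rows=[
    {"offset": [0,0,-0.02],"dr": [0,0,-0.055]},
    {"offset": [0,0,-0.02],"dr": [0,0,-0.055]},
    {"offset": [0,0,-0.02],"dr": [0,0,-0.055]},
    {"offset": [0,0,-0.02],"dr": [0,0,-0.055]},
    {"offset": [0,0,-0.02],"dr": [0,0,-0.055]},
    {"offset": [0,0,-0.02],"dr": [0,0,-0.055]},
    {"offset": [0,0,-0.02],"dr": [0,0,-0.055]},
    {"offset": [0,0,-0.02],"dr": [0,0,-0.055]},
  ],
  hand=0,
)

```text
clock: 1.6
position: [0.2684, -0.5919, 0.3664]
orientation: [180.0, 0.0, 49.7]
force: [-0.1, 0.3, 0.4]
gripper_width: 0.356
grasp_force: 0.0
```

Emit:
step_arm(
  rows=[
    {"offset": [0.0408,-0.0158,0],"dr": [0,0,0]},
    {"offset": [0.0408,-0.0158,0],"dr": [0,0,0]},
    {"offset": [0.0408,-0.0158,0],"dr": [0,0,0]},
    {"offset": [0.0408,-0.0158,0],"dr": [0,0,0]},
    {"offset": [0.0408,-0.0158,0],"dr": [0,0,0]},
    {"offset": [0.0408,-0.0158,0],"dr": [0,0,0]},
    {"offset": [0.0408,-0.0158,0],"dr": [0,0,0]},
    {"offset": [0.0408,-0.0158,0],"dr": [0,0,0]},
  ],
)

```text
clock: 2.4
position: [0.384, -0.2597, 0.3658]
orientation: [180.0, -0.0, 49.6]
force: [1.0, -0.4, -0.3]
gripper_width: 0.004
grasp_force: 0.0
```

Emit:
step_arm(
  rows=[
    {"offset": [0.0408,-0.0158,0],"dr": [0,0,0]},
    {"offset": [0.0408,-0.0158,0],"dr": [0,0,0]},
    {"offset": [0.0408,-0.0158,0],"dr": [0,0,0]},
    {"offset": [0.0408,-0.0158,0],"dr": [0,0,0]},
    {"offset": [0.0408,-0.0158,0],"dr": [0,0,0]},
    {"offset": [0.0408,-0.0158,0],"dr": [0,0,0]},
    {"offset": [0.0408,-0.0158,0],"dr": [0,0,0]},
    {"offset": [0.0408,-0.0158,0],"dr": [0,0,0]},
  ],
)

```text
clock: 3.2
position: [0.4994, 0.0706, 0.3658]
orientation: [180.0, -0.0, 49.6]
force: [1.1, -0.1, -0.5]
gripper_width: 0.004
grasp_force: 0.0
```

Emit:
step_arm(
  rows=[
    {"offset": [0.0408,-0.0158,0],"dr": [0,0,0]},
    {"offset": [0.0408,-0.0158,0],"dr": [0,0,0]},
    {"offset": [0.0408,-0.0158,0],"dr": [0,0,0]},
    {"offset": [0.0408,-0.0158,0],"dr": [0,0,0]},
    {"offset": [0.0408,-0.0158,0],"dr": [0,0,0]},
    {"offset": [0.0408,-0.0158,0],"dr": [0,0,0]},
    {"offset": [0.0408,-0.0158,0],"dr": [0,0,0]},
    {"offset": [0.0408,-0.0158,0],"dr": [0,0,0]},
  ],
)

```text
clock: 4.0
position: [0.6148, 0.4008, 0.3655]
orientation: [180.0, 0.0, 49.6]
force: [-0.1, -0.1, -0.3]
gripper_width: 0.004
grasp_force: 0.0
```

Emit:
step_arm(
  rows=[
    {"offset": [0,0,0.02],"dr": [0,0,0]},
    {"offset": [0,0,0.02],"dr": [0,0,0]},
    {"offset": [0,0,0.02],"dr": [0,0,0]},
    {"offset": [0,0,0.02],"dr": [0,0,0]},
    {"offset": [0,0,0.02],"dr": [0,0,0]},
    {"offset": [0,0,0.02],"dr": [0,0,0]},
    {"offset": [0,0,0.002],"dr": [0,0,0]},
  ],
)

```text
clock: 4.7
position: [0.6131, 0.3981, 0.2404]
orientation: [-179.9, 0.3, 49.6]
force: [0.4, 0.6, -0.1]
gripper_width: 0.004
grasp_force: 0.0
```

Emit:
step_arm(
  rows=[
    {"offset": [-0.012,0,0],"dr": [0,0,0]},
    {"offset": [-0.012,0,0],"dr": [0,0,0]},
    {"offset": [-0.01,0,0],"dr": [0,0,0]},
    {"offset": [-0.008,0,0],"dr": [0,0,0]},
    {"offset": [-0.008,0,0],"dr": [0,0,0]},
    {"offset": [-0.008,0,0],"dr": [0,0,0]},
    {"offset": [-0.008,0,0],"dr": [0,0,0]},
    {"offset": [-0.008,0,0],"dr": [0,0,0]},
  ],
)

```text
clock: 5.5
position: [0.566, 0.3428, 0.2436]
orientation: [180.0, -0.0, 49.6]
force: [0.4, 0.5, 0.8]
gripper_width: 0.002
grasp_force: 0.2
```

Emit:
step_arm(
  rows=[
    {"offset": [-0.007,0,0],"dr": [0,0,0]},
    {"offset": [-0.007,0,0],"dr": [0,0,0]},
    {"offset": [-0.007,0,0],"dr": [0,0,0]},
    {"offset": [-0.007,0,0],"dr": [0,0,0]},
    {"offset": [-0.006,0,0],"dr": [0,0,0]},
    {"offset": [-0.006,0,0],"dr": [0,0,0]},
    {"offset": [-0.005,0,0],"dr": [0,0,0]},
    {"offset": [-0.005,0,0],"dr": [0,0,0]},
  ],
)

```text
clock: 6.3
position: [0.5336, 0.3048, 0.2435]
orientation: [180.0, -0.0, 49.6]
force: [-0.5, 0.3, -0.1]
gripper_width: 0.01
grasp_force: 0.0
```

```bash
python3 - <<'E'
from h import *
f=grab_frame("scene"); cv2.imwrite("pics/s2.png",f["color"][:,:,::-1])
for d in pinpoint("paint_edge",f)[:2]: print(d["location"],d["confidence"],p3(f,d["location"]))
E
```

```text
[138.0, 502.2] 0.79 [0.497 0.291 0.264]
```

View pics/s2.png

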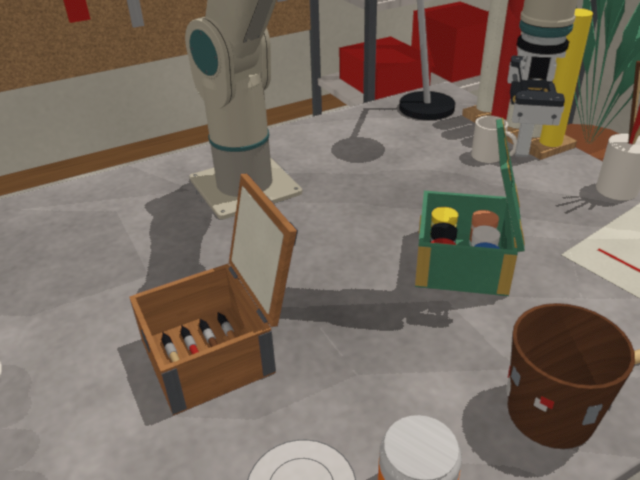

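The lid edge (row 138, column 502) is past upright, 42 mm to the box side of the hinge and already leaving the fingers with no force on them. I'll back off and let it fall.

Emit:
step_arm(
  rows=[
    {"offset": [0.02,0,0],"dr": [0,0,0]},
    {"offset": [0.03,0,0],"dr": [0,0,0]},
    {"offset": [0.03,0,0],"dr": [0,0,0]},
    {"offset": [0.03,0,0],"dr": [0,0,0]},
    {"offset": [0,0,0],"dr": [0,0,0]},
    {"offset": [0,0,0],"dr": [0,0,0]},
    {"offset": [0,0,0],"dr": [0,0,0]},
    {"offset": [0,0,0],"dr": [0,0,0]},
  ],
)

```text
clock: 7.2
position: [0.605, 0.3879, 0.2439]
orientation: [180.0, 0.0, 49.6]
force: [-0.1, -0.9, 0.0]
gripper_width: 0.004
grasp_force: 0.0
```

```bash
python3 - <<'E'
from h import *
f=grab_frame("scene"); cv2.imwrite("pics/s3.png",f["color"][:,:,::-1])
for d in pinpoint("paint_edge",f)[:2]: print(d["location"],d["confidence"],p3(f,d["location"]))
E
```

```text
[208.8, 416.2] 0.74 [0.287 0.285 0.   ]
```

View pics/s3.png

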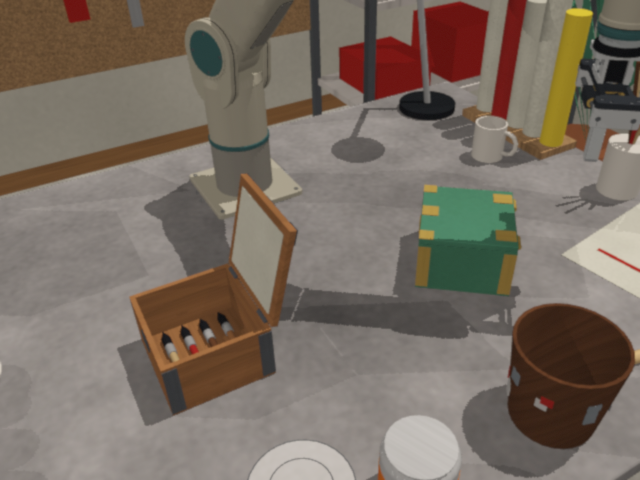

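The green lid lies flat on its box (rows 188 to 240, columns 418 to 518). The brush lid is still open and the gripper is clear.

Emit:
step_arm(
  rows=[
    {"offset": [0,0,-0.02],"dr": [0,0,0]},
    {"offset": [0,0,-0.02],"dr": [0,0,0]},
    {"offset": [0,0,0],"dr": [0,0,0]},
    {"offset": [0,0,0],"dr": [0,0,0]},
    {"offset": [0,0,0],"dr": [0,0,0]},
  ],
)

```text
clock: 7.8
position: [0.6047, 0.3882, 0.2823]
orientation: [-180.0, 0.1, 49.6]
force: [0.4, -0.1, 0.2]
gripper_width: 0.004
grasp_force: 0.0
```

```bash
python3 - <<'E'
from h import *
f=grab_frame("top"); 
for d in trace("paint_lid",f)[:1]: print(np.percentile(mcloud(f,d["mask"]),[2,50,98],axis=0))
print(close_job())
E
```

```text
[[0.437 0.145 0.11 ]
 [0.514 0.213 0.114]
 [0.588 0.285 0.118]]
the job is handed in; nothing more can be done
None
```

The green paint box is shut: I pushed its lid past upright from behind and it fell closed by its own weight. The brush box lid stayed open, the arm was clear of everything, and I handed the job in at about 8 s.

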